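Set a plaster mould to dry and lock the air blower on

TASK

Set the rectangular plaster mould to dry: lay it lengthwise on the upper part of the slanted rack, without dropping it, and let go so that it slides down by itself to the stop. Then switch the clamped air blower on for good: squeeze its trigger all the way in and, while it is in, gently press the lock-on button beside it right down, ease the trigger so that the lock holds it, and leave the blower running. Leave everything else on the table where it is.

Things in the scene. Friction and masses are not known exactly. Their poses are not given: they have to be found in the camera images.
- mould_center (a point): Centre (half-way up) of the only rectangular mould: an off-white plaster block 110 mm long (its x axis), 50 mm wide (y), 50 mm high (z up), about 0.3 kg, with a grey seam half-way up. Loose; it starts lying flat on the table. Either end may go first.
- rack: The wooden rack, 110 mm wide, about 230 mm long and 140 mm high, fixed; origin on the table under its middle, x towards its high end. Its polished steel runners are 36 mm wide over all and stand 12 mm above the wooden slats, so fingers pass beside them. A mould let go on the runners slides down by itself.
- rack_stop (a point): Foot of the wooden stop (23 mm high) of the fixed slanted drying rack, in the plane of its two steel runners. Axes: x up the slope (25 degrees, down towards the robot), y across, z out of the runners' plane. Runners go from x = 0 to 235 mm. A seated mould has its centre at x = 55, y = about 0, z = 25 mm.
- handle_mid (a point): Middle of the blower's handle, 135 mm above the table on the blower's origin; axes as the blower's. The handle's back flank is smooth, at x = -18 mm, facing -x, and clear down to 85 mm above the table. The handle's top is 150 mm above the table.
- blower: Grey cordless air blower lying on its side in a fixed steel stand. Origin on the table below the handle's middle, z up. Handle along y from -55 to 75 mm, barrel (62 mm thick) and nozzle beyond to y = -167, black battery pack at y = 72 to 128. All of it tops out 150 mm above the table. The trigger is on the +x flank.
- trigger_face (a point): Middle of the trigger's outer face, facing the blower's +x. A smooth black bar 60 mm long (y) and 34 mm high (113 to 147 mm above the table). Released, the face is at x = 30 mm in the blower's frame (48 mm from the back flank); squeezed to its stop, at x = 18 mm (36 mm from the back flank).
- trigger (a joint): Travel of the trigger, m: 0 released, 0.012 squeezed to its stop. Sprung: 2 N at the start, 6 N at the stop. Beyond 0.009 it lets the lock button go down. Once locked on and eased, it rests at about 0.005; unlocked, it springs back to 0.
- lock_shoulder (a point): Top of the grey shoulder (92 mm above the table) under the trigger, on the centre of the lock-on button: a black block 22 mm (blower's x, from 19 to 41 mm) by 32 mm (y) that goes straight down. Its cap is screwed out differently each time: its top is 104 to 112 mm above the table when up; feel for it. The tip of a finger that holds the trigger in stands right above it.
- lockbtn (a joint): Travel of the lock-on button, m: 0 up, 0.010 fully down; spring 1 N at first, 3 N at the bottom. Blocked after 0.0015 unless the trigger is beyond 0.009. Pressed fully down, with the trigger then eased, it stays down (about 0.0085) and holds the trigger; squeezing the trigger again frees it. Damaged above 35 N.
- roundmould: Round plaster mould, 72 mm across and 58 mm high, origin under its centre. A bystander: leave alone.
- bucket: Steel pail 124 mm across the rim and 110 mm high. Bystander.
- bowl: White bowl 110 mm across and 50 mm high. Bystander.
- brush: Flat brush lying on the table. Bystander.
- jar: Glass jar 68 mm across and 90 mm high. Bystander.
- potwheel: Small dark banding wheel 150 mm across and 52 mm high. Bystander.
Things that resemble listed ones, but are neither listed nor needed, are in the scene too. Leave any red or turquoise look-alike of the part that bears mould_center alone.

How it is judged:
By the outcome, as a careful person would: the job done as asked, in the order asked, and still so for the second after the job is handed in, with the robot touching nothing.
It also fails if it takes over 45 s, if anything falls off the work surface, if the arm or the gripper's body presses on something with over 40 N, if the wrist force passes 120 N, or if a joint passes its speed limit or range.

ROBOT

A 6-joint arm with a two-finger parallel gripper is mounted at the origin on the work surface. World frame = base frame: x ahead of the robot, y to its left, z up, the work surface at z = 0. Lengths are in m, angles in degrees, forces in N, time in s.
With the tool pointing down it reaches from about 0.375 to 0.9 m from the base axis. Payload 3.1 kg.
Tool frame: the origin (TCP) lies at the very end of the fingers, on their centre line; the grasp point (between the pads) lies 19 mm behind it (grasp_offset is the distance from the TCP to the grasp point, in m); z points along the fingers, y is the direction in which the jaws open and shut (so a half turn about z gives the same grasp; the last joint's range is limited). The gripper opens to 87 mm and grips with 3 to 60 N. Pads are 19 mm wide; open, the fingers measure 117 mm over their backs; the gripper's body (75 mm by 190 mm) begins 51 mm behind the grasp point.
Start: joints at [58.127, 30.224, 82.088, -0, 67.689, -10.227], TCP at [0.231, 0.581, 0.223] pointing down, gripper open.
Joint ranges: [-176.69, 176.69], [-43.24, 126.21], [12.49, 139.97], [-82, 262], [0, 151.66], [-163.58, 163.58]. Speed limits (degrees/s): [159.86, 159.86, 180, 180, 180, 180].

INTERFACE

Orientations are given as a 3x3 rotation matrix whose columns are the frame's x, y, z axes.
In Python, from rig import * gives the robot as it stands. The module is installed in compiled form; this text tells all that it offers.
- The arm moves only by the tool play_rows, never from a script. Its argument "plan" is a list that holds one entry, the list of rows, each a list of 7 numbers: the shift along the world's x, y, z each as a share of 5 cm, from -1 to 1, then the turn, a rotation vector about the world's x, y, z each as a share of pi rad, from -1 to 1, then the gripper's target within -1 to 1 (fully open at 1, half-way at 0, shut at -1). A call has 1 to 12 rows; each row shifts and turns the commanded pose from where the row before left it; what a row does not reach is not made up. A row lasts 1/10 s, in which the tool goes at most 50 mm and 8.59 degrees, less where a joint would pass 70% of its speed; a pose out of reach is approached as far as the arm can. A call with a number of a shift or a turn outside -1 to 1 is refused whole. A call with a gripper value outside its range is refused whole. The fingers move at their own pace and stop on an object; the grip force is fixed at half the most. Time passes only in rows, so rows that do not move let the fingers close. It gives the time, the measured TCP pose, the force and the opening at its end, in the units of the state.
- read_state(): the state, without advancing time (a new reading comes with each control period).
- capture(name): name is "side" or "top"; returns the picture (384x512x3 uint8, red, green, blue); there is no depth.
- camera_params(name): a dict with "intrinsics" (3x3 intrinsics, pixels), "k1" (the pictures are not rectified: a ray, as slopes to the right and down, at radius r is drawn at 1 + k1 r^2 times it, then the intrinsics apply), "R" (3x3) and "t" (3): a world point X has camera coordinates R X + t. Camera axes: x right, y down, z forward; pixel columns grow to the right and rows downward; lengths in m; the calibration is good to about 2 mm. A picture is of the moment at which its call begins. camera_params takes no time and is no camera call.
- hand_in(): hands the job in, once; it reports no verdict.
The state is a dict: "time_s": time; "joint_positions": joint angles; "qvel": joint speeds; "tau": joint torques, N m; "position": TCP position; "tcp_rot": TCP orientation; "force": force on the tool from outside, world axes, zero at the start; "moment": the same for the moment, N m; "opening": opening from 0.0 (shut) to 1.0 (fully open).
Only numpy, scipy, OpenCV 4.12 (cv2) and the standard library are available. Lean on these libraries where they do the work, as an engineer would, in place of code of your own. Each camera call takes 0.05 s, during which the arm holds its last target. There are 200 camera calls.

## Working session

There is one attempt and no reset: what is moved stays moved. The work goes in short steps, Python scripts to look and compute and a tool call to move; the robot and the scene stay as the last step left them, time stands still between calls to the robot, and variables do not carry over. Pictures are saved under pics/ and viewed, about 8 in all and at most 12, crops included, and the job is handed in when it is done.

Besides the shell and the picture viewer there is one more tool, called after "Call:" as name(argument=value, ...), one argument or row to a line, values as JSON. play_rows: Moves the arm, as the interface text tells. Its arguments: {"type":"object","properties":{"plan":{"type":"array"}},"required":["plan"]}

```bash
mkdir -p pics; cat > h.py <<'E'
import numpy as np, cv2
from rig import *
def ray(cam,u,v):
    p=camera_params(cam);K=np.array(p["intrinsics"]);R=np.array(p["R"]);t=np.array(p["t"])
    d=np.array([(u-K[0,2])/K[0,0],(v-K[1,2])/K[1,1]]);s=d.copy()
    for _ in range(20): s=d/(1+p["k1"]*(s@s))
    return -R.T@t, R.T@np.array([s[0],s[1],1])
def onz(cam,u,v,z):
    o,d=ray(cam,u,v);return o+d*(z-o[2])/d[2]
def proj(cam,X):
    p=camera_params(cam);K=np.array(p["intrinsics"]);c=np.array(p["R"])@np.array(X)+np.array(p["t"])
    s=c[:2]/c[2];s=s*(1+p["k1"]*(s@s));return K[0,0]*s[0]+K[0,2],K[1,1]*s[1]+K[1,2]
def tri(u1,v1,u2,v2,a="top",b="side"):
    o,d=ray(a,u1,v1);q,e=ray(b,u2,v2)
    s=np.linalg.lstsq(np.c_[d,-e],q-o,rcond=None)[0]
    A=o+d*s[0];B=q+e*s[1];return (A+B)/2,np.linalg.norm(A-B)
E
python3 - <<'E'
from h import *
for c in("top","side"):
    im=capture(c);cv2.imwrite(f"pics/{c}0.png",im[...,::-1]);p=camera_params(c);print(c,p)
    cv2.imwrite(f"pics/{c}0b.png",cv2.resize(im[...,::-1],(800,600),interpolation=cv2.INTER_CUBIC))
print(read_state())
E
```

```text
top {'intrinsics': array([[365.73672324,   0.        , 257.03001853],
       [  0.        , 365.73672324, 186.37804923],
       [  0.        ,   0.        ,   1.        ]]), 'k1': -0.07441587370903062, 'R': array([[-0.01378412, -0.9998988 , -0.00351943],
       [-0.99487104,  0.01406738, -0.10016843],
       [ 0.1002078 ,  0.00212064, -0.99496427]]), 't': array([-0.04857032,  0.50632624,  1.15963817])}
side {'intrinsics': array([[455.25962936,   0.        , 266.79747233],
       [  0.        , 455.25962936, 195.5075656 ],
       [  0.        ,   0.        ,   1.        ]]), 'k1': -0.16278001007869594, 'R': array([[ 0.98433877, -0.17531698, -0.01847014],
       [-0.13747704, -0.69782374, -0.70295241],
       [ 0.11035059,  0.69448253, -0.71099702]]), 't': array([-0.49570306,  0.13483639,  1.65721382])}
{'time_s': 0.1, 'joint_positions': array([ 5.81258313e+01,  3.02732300e+01,  8.21490936e+01,  6.67460976e-04,
        6.76875586e+01, -1.02287195e+01]), 'qvel': array([ 0.00658877, -0.11609049, -0.17323061, -0.00657899,  0.07065856,
       -0.02300113]), 'tau': array([ 2.07701228e-04, -4.40988994e+01, -1.77151287e+01,  6.35128794e-02,
        5.34421694e-02, -4.77285948e-05]), 'position': array([0.23017459, 0.58037422, 0.22167359]), 'tcp_rot': array([[-9.29482368e-01,  3.68865129e-01, -1.02186025e-03],
       [ 3.68866377e-01,  9.29481017e-01, -1.62292895e-03],
       [ 3.51157804e-04, -1.88541373e-03, -9.99998161e-01]]), 'force': array([ 0.22680377, -0.74189161, -0.05831981]), 'moment': array([ 0.01624598, -0.00578227,  0.00534453]), 'opening': 0.9959978156528545}
```

View pics/top0b.png

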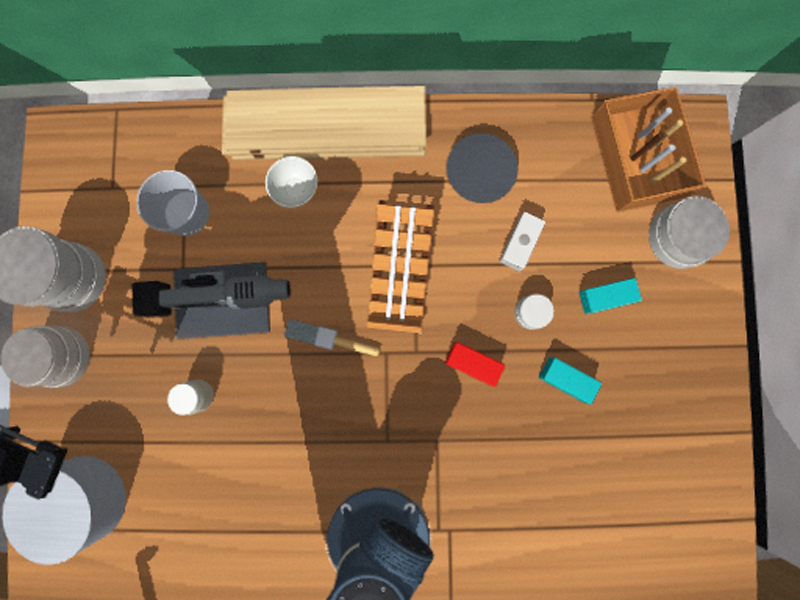

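View pics/side0b.png

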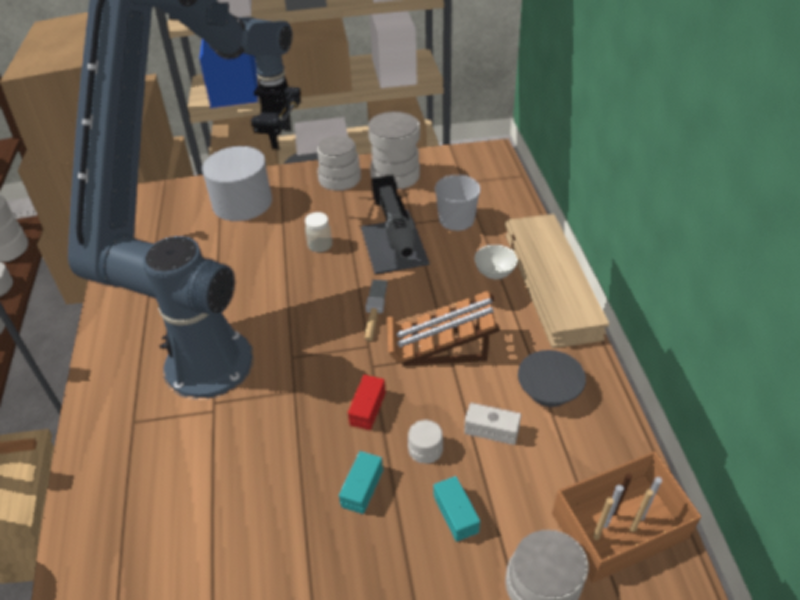

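The mould candidates in the top view (800x600) are the off-white block at (523,240), red at (475,364), and turquoise at (572,380) and (610,295). Only the white block fits the description. The rack is at (402,265), and the blower is at (210,290) with its trigger at (203,281) on the side away from the robot. I'll enlarge both areas to confirm.

```bash
python3 - <<'E'
from h import *
t=cv2.imread("pics/top0.png");s=cv2.imread("pics/side0.png")
R=lambda im,w,h:cv2.resize(im,(w,h),interpolation=cv2.INTER_CUBIC)
A=R(t[120:220,230:360],520,400)           # x4
C=R(t[160:220,75:195],720,360) # x6
cv2.imwrite("pics/a.png",A)
D=R(s[105:180,225:280],440,600)#x8
cv2.imwrite("pics/b.png",np.vstack([C,np.zeros((10,720,3),np.uint8)]))
cv2.imwrite("pics/c.png",D)
m=cv2.inRange(cv2.cvtColor(t,cv2.COLOR_BGR2HSV),(0,0,130),(180,70,255))
n,l,st,ce=cv2.connectedComponentsWithStats(m)
for i in range(1,n):
    if st[i,4]>40 and 50<ce[i,1]<300:
        c=max(cv2.findContours((l==i).astype(np.uint8),0,1)[0],key=cv2.contourArea);print(st[i],ce[i].round(1),cv2.minAreaRect(c))
E
```

```text
[411  45  74  41 982] [451.7  54. ] ((445.5641174316406, 53.21860122680664), (65.6395263671875, 42.534034729003906), 22.30620574951172)
[  43   48  116   19 1392] [95.9 56.4] ((100.581787109375, 56.489784240722656), (15.589579582214355, 114.94406127929688), 87.64669799804688)
[ 475   65   37  223 5785] [497.1 165.4] ((493.0, 176.0), (222.0, 36.0), 90.0)
[418  69  12  13  46] [424.2  74. ] ((422.9706115722656, 74.38236236572266), (4.2301435470581055, 16.161319732666016), 49.39870071411133)
[410  92  23  18  79] [421.5 100.6] ((420.6585388183594, 101.07318878173828), (3.7481703758239746, 26.549541473388672), 51.34019088745117)
[170 100  33  33 784] [186.3 114.9] ((186.0, 116.0), (32.0, 32.0), 90.0)
[ 87 109  39  36 673] [110.4 124. ] ((107.1002197265625, 125.28508758544922), (37.65994644165039, 34.07328414916992), 19.29004669189453)
[ 416  125   51   47 1650] [442.5 149.1] ((441.43438720703125, 149.7213134765625), (41.35591125488281, 51.470829010009766), 50.19443130493164)
[247 132  10  71 237] [251.2 167. ] ((251.26654052734375, 166.97940063476562), (3.3985607624053955, 70.52014160156
[... 206 characters left out ...]
01269531, 154.4830780029297), (16.159969329833984, 36.3991584777832), 25.559965133666992)
[   0  145   60   53 1826] [ 19.7 172.9] ((29.5, 171.0), (52.0, 59.0), 90.0)
[329 188  26  23 430] [342.1 199.4] ((342.2500305175781, 199.75001525878906), (21.21320343017578, 24.748737335205078), 45.0)
[   0  210   53   52 1306] [ 18.5 233.1] ((19.221084594726562, 231.86009216308594), (43.76625061035156, 57.15558624267578), 68.45902252197266)
[202 210  13  13 118] [207.7 216. ] ((207.9528350830078, 215.9151153564453), (10.851484298706055, 11.126204490661621), 15.945394515991211)
[107 245  24  21 359] [117.7 255.6] ((117.75000762939453, 255.25), (20.55480194091797, 21.503488540649414), 71.56504821777344)
```

View pics/a.png

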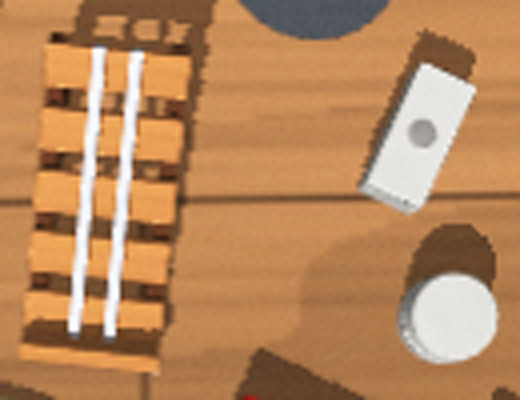

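View pics/b.png

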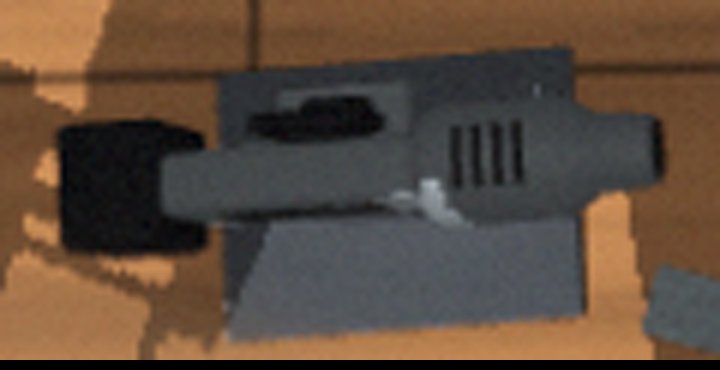

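View pics/c.png

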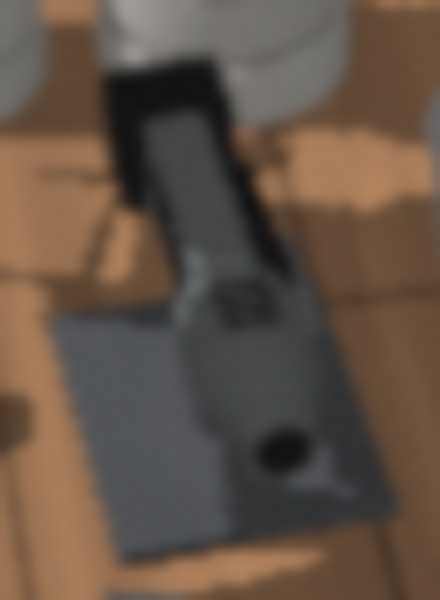

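Five pictures viewed so far. The crop shows a white block with a grey dot at about (335.5,153) px full-res, so it is the mould. The runners are at columns 251 and 260, with the stop at the bottom. The blower's axis is tilted about 4°, with the trigger bar at about (127,180) px and the button bump under it. Next I'll measure these.

```bash
python3 - <<'E'
from h import *
np.set_printoptions(precision=4,suppress=True)
t=cv2.imread("pics/top0.png");s=cv2.imread("pics/side0.png")
def comps(im,lo,hi,box):
    m=cv2.inRange(cv2.cvtColor(im,cv2.COLOR_BGR2HSV),lo,hi);k=np.zeros_like(m);x0,y0,x1,y1=box;k[y0:y1,x0:x1]=m[y0:y1,x0:x1]
    return sorted(cv2.findContours(k,0,1)[0],key=cv2.contourArea)[::-1]
# mould top
for th in (190,210,225):
    c=comps(t,(0,0,th),(180,60,255),(310,125,355,180))
    if c: r=cv2.minAreaRect(c[0]);print("mould",th,r)
    b=cv2.boxPoints(r);print([onz("top",*p,.05)[:2].round(4) for p in b], onz("top",*r[0],.05))
print("dot",onz("top",335.5,153.2,.05))
# runners
def ends(im,box):
    for c in comps(im,(0,0,150),(180,70,255),box)[:3]:
        if len(c)<5: continue
        p=c[:,0].astype(float);vx,vy,x,y=cv2.fitLine(c,2,0,.01,.01).ravel();q=(p-[x,y])@[vx,vy]
        yield np.array([[x+vx*q.min(),y+vy*q.min()],[x+vx*q.max(),y+vy*q.max()]])
T=list(ends(t,(240,125,275,210)));S=list(ends(s,(245,180,325,225)))
print("T",T,"\nS",S)
g=cv2.cvtColor(t,cv2.COLOR_BGR2GRAY)
for c in range(104,190,8): print(c,g[172:202,c-1:c+2].mean(1).round().astype(int))
E
```

```text
mould 190 ((334.65850830078125, 154.07315063476562), (15.086094856262207, 34.92151641845703), 24.775142669677734)
[array([ 0.5632, -0.2593]), array([ 0.6662, -0.3103]), array([ 0.6449, -0.354 ]), array([ 0.5423, -0.3026])] [ 0.6038 -0.3064  0.05  ]
mould 210 ((335.0824890136719, 153.31443786621094), (14.620985984802246, 33.201820373535156), 23.96249008178711)
[array([ 0.5672, -0.2632]), array([ 0.6658, -0.3104]), array([ 0.6458, -0.353 ]), array([ 0.5475, -0.3054])] [ 0.6063 -0.3078  0.05  ]
mould 225 ((335.1048583984375, 153.35609436035156), (14.03844928741455, 32.68653869628906), 24.775142669677734)
[array([ 0.5681, -0.2639]), array([ 0.6645, -0.3117]), array([ 0.6447, -0.3524]), array([ 0.5485, -0.3042])] [ 0.6062 -0.3079  0.05  ]
dot [ 0.6067 -0.3092  0.05  ]
T [array([[256.7931, 203.078 ],
       [263.6979, 132.8719]]), array([[248.0179, 202.0923],
       [254.3847, 131.8536]])] 
S [array([[256.1587, 218.4206],
       [314.1967, 196.5213]]), array([[254.9916, 212.9777],
       [312.162 , 191.4299]])]
104 [50 59 80 82 81 81 79 77 65 19 12 12 15 37 65 70 71 69 72 70 74 70 68 59
 3
[... 377 characters left out ...]
61 33 43
 71 83 86 88 88 91]
144 [ 47  51  53  53  52  52  53  55  58  61  61  67  64  68  70  68  68  70
  90  90 112 111  94  65  76  89  87  90  88  87]
152 [ 48  48  45  48  49  56  63  62  63  45  50  50  51  52  54  49  53  49
  49  60  66  66  64  72  90 100  89  89  88  88]
160 [45 48 50 49 52 61 61 63 48 41 42 44 50 45 46 47 45 53 55 68 67 65 63 60
 62 83 88 85 87 83]
168 [48 48 47 47 56 61 62 65 65 66 69 71 73 74 73 75 74 71 68 67 65 64 62 63
 74 85 84 84 83 82]
176 [ 64  78  78  76  78  80  73  60  63  64  69  72  74  73  71  68  69  63
  63  72 121 154 152 150 148 143 147 151 148 148]
184 [64 79 77 75 79 80 78 65 43 40 35 33 36 32 35 36 41 52 65 81 86 86 87 83
 82 80 82 83 79 82]
```

```bash
python3 - <<'E'
from h import *
np.set_printoptions(precision=4,suppress=True)
T=[[(248.02,202.09),(254.38,131.85)],[(256.79,203.08),(263.7,132.87)]]
S=[[(254.99,212.98),(312.16,191.43)],[(256.16,218.42),(314.2,196.52)]]
P=np.array([[tri(*T[i][j],*S[i][j])[0] for j in(0,1)] for i in(0,1)])
print(P,[[tri(*T[i][j],*S[i][j])[1] for j in(0,1)] for i in(0,1)])
d=(P[:,1]-P[:,0]).mean(0);print("len",np.linalg.norm(d),"yaw",np.degrees(np.arctan2(d[1],d[0])),"slope",np.degrees(np.arctan2(d[2],np.hypot(d[0],d[1]))))
print("mid",P.mean((0,1)),"low",P[:,0].mean(0))
for c,r in((104,190.4),(120,188.8),(128,188.3),(136,187.6)): print("handle",onz("top",c,r,.15))
print("noz",onz("top",184.8,184.5,.119),"bat",onz("top",84.3,190.7,.11),onz("top",84.3,190.7,.15))
print("trig L",onz("top",115.8,180.5,.147),"R",onz("top",136.5,180,.147))
print("btn L",onz("top",125.3,176.5,.108),"R",onz("top",138,176.5,.108))
print("bat/handle joint",onz("top",109.2,190,.15),"bat far side",onz("side",0,0,.1)*0)
E
```

```text
[[[ 0.4551 -0.0262  0.0379]
  [ 0.6592 -0.0502  0.1331]]

 [[ 0.4532 -0.0543  0.039 ]
  [ 0.6573 -0.0781  0.1349]]] [[np.float64(0.0014812589982155313), np.float64(0.0004943461424555142)], [np.float64(0.004924063373026815), np.float64(0.004629691805814895)]]
len 0.22662381642677756 yaw -6.674994382976076 slope 24.926398596230694
mid [ 0.5562 -0.0522  0.0862] low [ 0.4541 -0.0403  0.0385]
handle [0.4875 0.3938 0.15  ]
handle [0.4916 0.3457 0.15  ]
handle [0.4927 0.3218 0.15  ]
handle [0.4945 0.298  0.15  ]
noz [0.5049 0.1604 0.119 ] bat [0.4913 0.4731 0.11  ] [0.4874 0.4537 0.15  ]
trig L [0.5166 0.3602 0.147 ] R [0.5172 0.298  0.147 ]
btn L [0.5333 0.3462 0.108 ] R [0.5327 0.3067 0.108 ]
bat/handle joint [0.4885 0.3781 0.15  ] bat far side [-0.  0.  0.]
```

Call:
play_rows(
  plan=[
    [[0.342,-0.8075,0,0,0,-0.024,1],[0.342,-0.8075,0,0,0,0,1],[0.342,-0.8075,0,0,0,0,1],[0.342,-0.8075,0,0,0,0,1],[0.342,-0.8075,0,0,0,0,1],[0.342,-0.8075,0,0,0,0,1],[0.342,-0.8075,0,0,0,0,1],[0.342,-0.8075,0,0,0,0,1],[0.342,-0.8075,0,0,0,0,1],[0.342,-0.8075,0,0,0,0,1],[0.342,-0.8075,0,0,0,0,1]],
  ],
)

```text
time_s: 1.2
position: [0.4188, 0.1351, 0.2225]
tcp_rot: [[-0.899, 0.438, -0.0], [0.438, 0.899, 0.0], [0.0, -0.0, -1.0]]
force: [1.8, 0.7, -0.2]
opening: 1.004
```

Call:
play_rows(
  plan=[
    [[0.342,-0.8075,0,0,0,0,1],[0.342,-0.8075,0,0,0,0,1],[0.342,-0.8075,0,0,0,0,1],[0.342,-0.8075,0,0,0,0,1],[0.342,-0.8075,0,0,0,0,1],[0.342,-0.8075,0,0,0,0,1],[0.342,-0.8075,0,0,0,0,1],[0.342,-0.8075,0,0,0,0,1],[0.342,-0.8075,0,0,0,0,1],[0.342,-0.8075,0,0,0,0,1],[0.342,-0.8075,0,0,0,0,1],[0,0,0,0,0,0,1]],
  ],
)

```text
time_s: 2.4
position: [0.6082, -0.3136, 0.2216]
tcp_rot: [[-0.897, 0.442, 0.002], [0.442, 0.897, -0.004], [-0.004, -0.002, -1.0]]
force: [-0.6, 0.2, 0.0]
opening: 0.998
```

Call:
play_rows(
  plan=[
    [[0,0,-0.8,0,0,0,1],[0,0,-0.8,0,0,0,1],[0,0,-0.8,0,0,0,1],[0,0,-0.4,0,0,0,1],[0,0,0,0,0,0,1],[0,0,0,0,0,0,1]],
  ],
)

```text
time_s: 3.0
position: [0.6067, -0.3068, 0.0826]
tcp_rot: [[-0.899, 0.438, -0.001], [0.438, 0.899, 0.001], [0.001, 0.0, -1.0]]
force: [1.2, -0.2, 0.5]
opening: 1.0
```

```bash
python3 - <<'E'
from h import *
im=capture("top")[...,::-1];im2=capture("side")[...,::-1]
R=lambda im,w,h:cv2.resize(im,(w,h),interpolation=cv2.INTER_CUBIC)
cv2.imwrite("pics/d.png",np.hstack([R(im[110:190,290:370],400,400),R(im2[235:315,275:355],400,400)]))
s=read_state();print(s["position"],s["tcp_rot"])
E
```

```text
[ 0.60784398 -0.30783086  0.08446663] [[-8.99165538e-01  4.37600090e-01  2.73775299e-03]
 [ 4.37596138e-01  8.99169541e-01 -1.93806538e-03]
 [-3.30980169e-03 -5.44611471e-04 -9.99994374e-01]]
```

View pics/d.png

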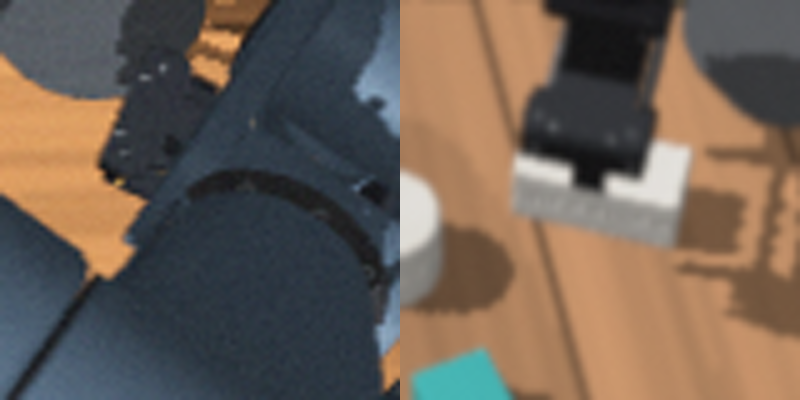

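Picture 6: the gripper is centred over the white mould and its jaws line up across the width. I'll descend and grip.

Call:
play_rows(
  plan=[
    [[0,0,-0.7,0,0,0,1],[0,0,-0.6,0,0,0,1],[0,0,-0.24,0,0,0,1],[0,0,0,0,0,0,1],[0,0,0,0,0,0,-1],[0,0,0,0,0,0,-1],[0,0,0,0,0,0,-1],[0,0,0,0,0,0,-1],[0,0,0,0,0,0,-1],[0,0,0,0,0,0,-1],[0,0,0,0,0,0,-1],[0,0,0,0,0,0,-1]],
  ],
)

```text
time_s: 4.3
position: [0.6068, -0.3076, 0.006]
tcp_rot: [[-0.899, 0.438, 0.0], [0.438, 0.899, -0.001], [-0.0, -0.0, -1.0]]
force: [-0.5, 0.6, 3.8]
opening: 0.574
```

Call:
play_rows(
  plan=[
    [[0,0,0.4,0,0,0,-1],[0,0,0.8,0,0,0,-1],[0,0,0.9,0,0,0,-1],[0,0,0.9,0,0,0,-1],[0,0,0.8,0,0,0,-1],[-0.11,0.72,0.3,0,0,0.0357,-1],[-0.11,0.72,0,0,0,0.0357,-1],[-0.11,0.72,0,0,0,0.0357,-1],[-0.11,0.72,0,-0.004,-0.0345,0,-1],[-0.11,0.72,0,-0.004,-0.0345,0,-1],[-0.11,0.72,0,-0.004,-0.0345,0,-1],[-0.12,0.76,0,-0.004,-0.0345,0,-1]],
  ],
)

```text
time_s: 5.5
position: [0.5659, -0.0517, 0.2098]
tcp_rot: [[-0.899, 0.117, 0.421], [0.107, 0.993, -0.048], [-0.424, 0.001, -0.906]]
force: [2.0, 2.1, -5.2]
opening: 0.569
```

Call:
play_rows(
  plan=[
    [[0,0,-0.2,0,0,0,-1],[0,0,0,0,0,0,-1],[0,0,0,0,0,0,-1],[0,0,0,0,0,0,-1]],
  ],
)

```text
time_s: 5.9
position: [0.5692, -0.0545, 0.2011]
tcp_rot: [[-0.899, 0.117, 0.421], [0.106, 0.993, -0.05], [-0.424, 0.0, -0.906]]
force: [-0.1, -0.2, -5.1]
opening: 0.573
```

```bash
python3 - <<'E'
from h import *
im=capture("top")[...,::-1];im2=capture("side")[...,::-1]
R=lambda im,w,h:cv2.resize(im,(w,h),interpolation=cv2.INTER_CUBIC)
cv2.imwrite("pics/e.png",np.hstack([R(im[110:220,210:310],400,440),R(im2[140:250,230:330],400,440)]))
s=read_state();print(s["position"],s["tcp_rot"],s["opening"],s["force"],s["joint_positions"])
E
```

```text
[ 0.56891335 -0.05447679  0.20103487] [[-8.99421326e-01  1.17428088e-01  4.21012972e-01]
 [ 1.06446056e-01  9.93081365e-01 -4.95846786e-02]
 [-4.23922771e-01  2.17653168e-04 -9.05698315e-01]] 0.5716715720645483 [-0.65276264  0.25051865 -3.11586611] [ -19.64672627   21.00864012  110.60153505   13.25106665   24.44492614
 -113.81639443]
```

View pics/e.png

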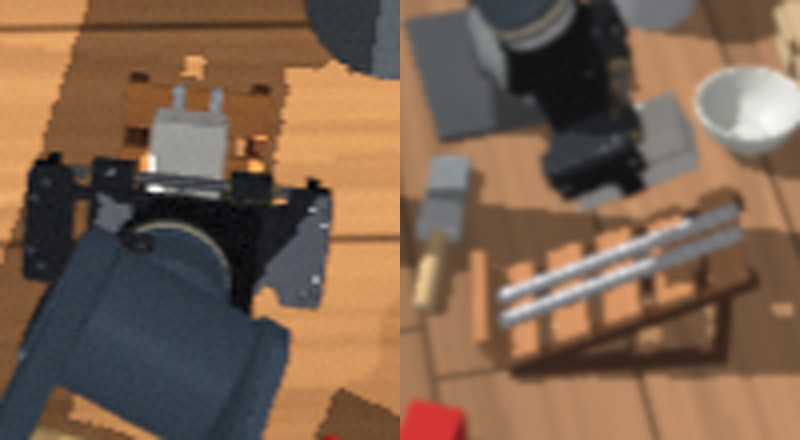

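```bash
python3 - <<'E'
from h import *
np.set_printoptions(precision=2,suppress=True)
T=np.array([.569,-.0545,.201]);d=np.array([.9007,-.1053,.4215]);n=np.array([-.4187,.049,.9068]);y=np.cross(n,d)
for a in(.055,-.055):
  for s in(-.025,.025):
    p=proj("top",T+.044*n+a*d+s*y);print("mould top corner",a,s,p,"crop",(p[0]-210)*4,(p[1]-110)*4)
im=cv2.imread("pics/e.png")
for r in(105,130,160): print(r,im[r,120:260:4].max(1))
M=np.array([.5562,-.0522,.0862])
for k in(-.1,.1175):
  p=proj("top",M+k*d);print("runner mid",k,p)
print("actual low mid",(248.02+256.79)/2,"up",(254.38+263.7)/2)
E
```

```text
mould top corner 0.055 -0.025 (np.float64(266.6642661348761), np.float64(142.28885821974404)) crop 226.6570645395043 129.15543287897617
mould top corner 0.055 0.025 (np.float64(247.67668815954903), np.float64(140.38679001744026)) crop 150.70675263819612 121.54716006976105
mould top corner -0.055 -0.025 (np.float64(262.6196291245329), np.float64(181.9328578768959)) crop 210.4785164981315 287.7314315075836
mould top corner -0.055 0.025 (np.float64(244.3072120582407), np.float64(180.0669795657247)) crop 137.22884823296283 280.2679182628988
105 [127 132 137 137 137 137 137 136 137 135 136 134 134 133 135 135 126 132
 135 138 138 135 140 143 147 133 137 138 136 138 141 139 138 140 140]
130 [123 100  64  52  55  51  41  75 132 156 157 155 154 155 157 156 154 154
 156 156 155 156 157 154 155 157 145 129 131 133 132 131 131 130 131]
160 [ 51  61  68  75  90 182 242 246 246 179 146 152 151 152 149 151 153 155
 155 154 154 153 151 148 154 150 134 128 127 124 119 116 149 187 181]
runner mid -0.1 (np.float64(252.78766993727282), np.float64(198.20347448065908))
runner mid 0.1175 (np.float64(259.16970060462995), np.float64(130.5439518782782))
actual low mid 252.40500000000003 up 259.03999999999996
```

Call:
play_rows(
  plan=[
    [[0.17,-0.02,-0.54,0,0,0,-1],[0.17,-0.02,-0.54,0,0,0,-1],[0.17,-0.02,-0.55,0,0,0,-1],[0,0,0,0,0,0,-1],[0,0,0,0,0,0,-1],[0,0,0,0,0,0,-1]],
  ],
)

```text
time_s: 6.6
position: [0.5939, -0.0568, 0.1205]
tcp_rot: [[-0.899, 0.117, 0.422], [0.106, 0.993, -0.05], [-0.425, 0.0, -0.905]]
force: [-0.1, -0.6, -4.1]
opening: 0.573
```

Call:
play_rows(
  plan=[
    [[0.042,-0.005,-0.09,0,0,0,-1],[0.013,-0.0015,-0.027,0,0,0,-1],[0.013,-0.0015,-0.027,0,0,0,-1],[0,0,0,0,0,0,-1],[0,0,0,0,0,0,-1]],
  ],
)

```text
time_s: 7.1
position: [0.5969, -0.0568, 0.1127]
tcp_rot: [[-0.899, 0.116, 0.421], [0.105, 0.993, -0.049], [-0.424, 0.0, -0.906]]
force: [-2.8, 1.3, 3.8]
opening: 0.568
```

Call:
play_rows(
  plan=[
    [[0,0,0,0,0,0,1],[0,0,0,0,0,0,1],[0,0,0,0,0,0,1],[0,0,0,0,0,0,1],[0,0,0,0,0,0,1],[0,0,0,0,0,0,1],[0,0,0,0,0,0,1],[0,0,0,0,0,0,1]],
  ],
)

```text
time_s: 7.9
position: [0.5966, -0.0567, 0.1118]
tcp_rot: [[-0.9, 0.116, 0.42], [0.106, 0.993, -0.049], [-0.423, 0.001, -0.906]]
force: [-0.6, -0.2, -0.8]
opening: 0.997
```

```bash
python3 - <<'E'
from h import *
im2=capture("side")[...,::-1]
R=lambda im,w,h:cv2.resize(im,(w,h),interpolation=cv2.INTER_CUBIC)
cv2.imwrite("pics/f.png",R(im2[140:250,230:330],500,550))
s=read_state();print(s["position"],s["opening"],s["force"])
E
```

```text
[ 0.59659954 -0.05672254  0.11183202] 0.9981386869905935 [-0.606745    0.08436893 -0.08547906]
```

View pics/f.png

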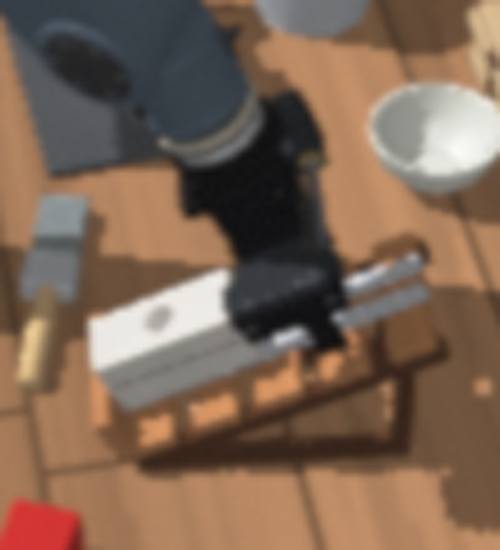

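Picture 8: the mould has slid down to the stop and sits straight on the runners. I'll retreat and go to the blower.

Call:
play_rows(
  plan=[
    [[-0.25,0.03,0.54,0,0,0,1],[-0.25,0.03,0.54,0,0,0,1],[-0.25,0.03,0.54,0,0,0,1],[0,0,0.2,0.004,0.0345,0,1],[0,0,0.2,0.004,0.0345,0,1],[0,0,0.2,0.004,0.0345,0,1],[0,0,0.2,0.004,0.0345,0,1],[-0.12,0.69,0,0,0,-0.0439,1],[-0.12,0.69,0,0,0,-0.0439,1],[-0.12,0.69,0,0,0,-0.0439,1],[-0.12,0.69,0,0,0,-0.0439,1],[-0.12,0.69,0,0,0,-0.0439,1]],
  ],
)

```text
time_s: 9.15
position: [0.5286, 0.1215, 0.2327]
tcp_rot: [[-0.688, 0.726, -0.0], [0.726, 0.688, 0.0], [0.0, -0.0, -1.0]]
force: [0.1, 0.0, 0.2]
opening: 0.998
```

Call:
play_rows(
  plan=[
    [[-0.12,0.69,0,0,0,-0.0439,1],[-0.12,0.69,0,0,0,-0.0439,1],[-0.12,0.69,0,0,0,-0.0439,1],[-0.12,0.69,0,0,0,-0.0439,1],[-0.12,0.69,0,0,0,-0.0439,1],[-0.12,0.69,0,0,0,0,1],[0,0,0,0,0,0,1],[0,0,0,0,0,0,1],[0,0,0,0,0,0,1]],
  ],
)

```text
time_s: 10.05
position: [0.4931, 0.3264, 0.2326]
tcp_rot: [[-0.074, 0.997, -0.0], [0.997, 0.074, -0.001], [-0.001, -0.001, -1.0]]
force: [0.0, -0.7, 0.5]
opening: 1.0
```

Call:
play_rows(
  plan=[
    [[0,0,-0.7,0,0,0,1],[0,0,-0.7,0,0,0,1],[0,0,-0.5,0,0,0,1],[0,0,-0.36,0,0,0,1],[0,0,0,0,0,0,1],[0,0,0,0,0,0,1]],
  ],
)

```text
time_s: 10.65
position: [0.4937, 0.3263, 0.12]
tcp_rot: [[-0.073, 0.997, -0.0], [0.997, 0.073, -0.0], [-0.0, -0.0, -1.0]]
force: [-0.5, 0.8, 0.7]
opening: 0.994
```

```bash
python3 - <<'E'
from h import *
im=capture("top")[...,::-1];im2=capture("side")[...,::-1]
R=lambda im,w,h:cv2.resize(im,(w,h),interpolation=cv2.INTER_CUBIC)
cv2.imwrite("pics/g.png",np.hstack([R(im[150:220,80:150],400,400),R(im2[95:175,215:285],400,457)[:400]]))
s=read_state();print(s["position"],s["opening"],s["force"])
E
```

```text
[0.49433798 0.32710786 0.12119731] 1.0019361818459167 [-0.58844908 -0.20579863  0.60819281]
```

View pics/g.png

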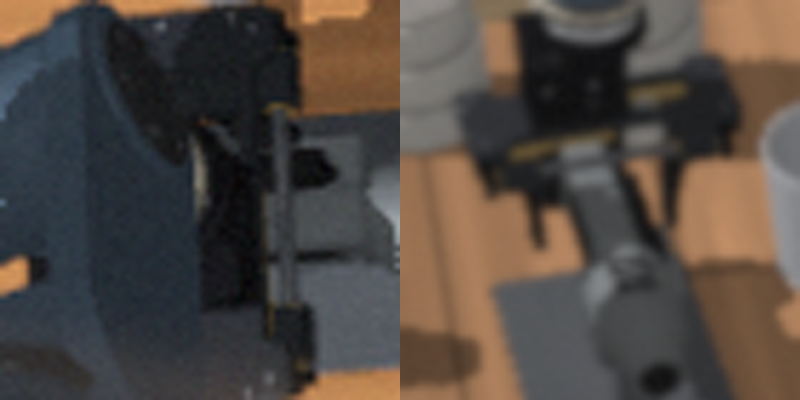

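Picture 9: the fingers straddle the handle, with the front one outside the trigger and clear on both sides. I'll squeeze in steps.

Call:
play_rows(
  plan=[
    [[0,0,0,0,0,0,0.12],[0,0,0,0,0,0,0.12],[0,0,0,0,0,0,0.12],[0,0,0,0,0,0,0.12],[0,0,0,0,0,0,0.12],[0,0,0,0,0,0,0.12]],
  ],
)

```text
time_s: 11.35
position: [0.495, 0.3276, 0.1203]
tcp_rot: [[-0.075, 0.997, 0.004], [0.997, 0.075, 0.001], [0.001, 0.004, -1.0]]
force: [3.9, -0.1, -0.4]
opening: 0.59
```

Call:
play_rows(
  plan=[
    [[0,0,0,0,0,0,-0.05],[0,0,0,0,0,0,-0.05],[0,0,0,0,0,0,-0.05],[0,0,0,0,0,0,-0.05]],
  ],
)

```text
time_s: 11.75
position: [0.495, 0.3277, 0.1203]
tcp_rot: [[-0.075, 0.997, 0.004], [0.997, 0.075, 0.001], [0.001, 0.004, -1.0]]
force: [5.7, -0.5, -0.5]
opening: 0.478
```

Call:
play_rows(
  plan=[
    [[0,0,0,0,0,0,-0.17],[0,0,0,0,0,0,-0.17],[0,0,0,0,0,0,-0.17],[0,0,0,0,0,0,-0.17]],
  ],
)

```text
time_s: 12.15
position: [0.496, 0.3278, 0.1203]
tcp_rot: [[-0.075, 0.997, 0.006], [0.997, 0.075, 0.002], [0.001, 0.006, -1.0]]
force: [8.1, 0.6, -2.5]
opening: 0.419
```

Call:
play_rows(
  plan=[
    [[0.01,0,-0.03,0,0,0,-0.17],[0,0,-0.03,0,0,0,-0.17],[0,0,0,0,0,0,-0.17],[0,0,0,0,0,0,-0.17]],
  ],
)

```text
time_s: 12.55
position: [0.4962, 0.328, 0.1179]
tcp_rot: [[-0.075, 0.997, 0.006], [0.997, 0.075, 0.002], [0.002, 0.006, -1.0]]
force: [5.3, 0.5, 2.1]
opening: 0.415
```

Call:
play_rows(
  plan=[
    [[0,0,-0.03,0,0,0,-0.17],[0,0,-0.03,0,0,0,-0.17],[0,0,0,0,0,0,-0.17],[0,0,0,0,0,0,-0.17]],
  ],
)

```text
time_s: 12.95
position: [0.4962, 0.3281, 0.115]
tcp_rot: [[-0.075, 0.997, 0.006], [0.997, 0.075, 0.002], [0.002, 0.006, -1.0]]
force: [5.5, 0.8, 1.6]
opening: 0.415
```

Call:
play_rows(
  plan=[
    [[0,0,-0.03,0,0,0,-0.17],[0,0,-0.03,0,0,0,-0.17],[0,0,0,0,0,0,-0.17],[0,0,0,0,0,0,-0.17]],
  ],
)

```text
time_s: 13.35
position: [0.4962, 0.3281, 0.112]
tcp_rot: [[-0.075, 0.997, 0.006], [0.997, 0.075, 0.002], [0.002, 0.006, -1.0]]
force: [4.9, 0.6, 2.6]
opening: 0.414
```

Call:
play_rows(
  plan=[
    [[0,0,-0.03,0,0,0,-0.17],[0,0,-0.03,0,0,0,-0.17],[0,0,0,0,0,0,-0.17],[0,0,0,0,0,0,-0.17]],
  ],
)

```text
time_s: 13.75
position: [0.4962, 0.3282, 0.1091]
tcp_rot: [[-0.075, 0.997, 0.006], [0.997, 0.075, 0.002], [0.002, 0.006, -1.0]]
force: [5.8, 0.3, 1.8]
opening: 0.413
```

Call:
play_rows(
  plan=[
    [[0,0,-0.03,0,0,0,-0.17],[0,0,-0.03,0,0,0,-0.17],[0,0,0,0,0,0,-0.17],[0,0,0,0,0,0,-0.17]],
  ],
)

```text
time_s: 14.15
position: [0.4962, 0.3282, 0.1062]
tcp_rot: [[-0.075, 0.997, 0.006], [0.997, 0.075, 0.002], [0.002, 0.006, -1.0]]
force: [5.1, 2.0, 2.6]
opening: 0.415
```

Call:
play_rows(
  plan=[
    [[0,0,-0.03,0,0,0,-0.17],[0,0,-0.03,0,0,0,-0.17],[0,0,0,0,0,0,-0.17],[0,0,0,0,0,0,-0.17]],
  ],
)

```text
time_s: 14.55
position: [0.4962, 0.3282, 0.1034]
tcp_rot: [[-0.075, 0.997, 0.006], [0.997, 0.075, 0.002], [0.002, 0.006, -1.0]]
force: [4.8, 1.0, 4.0]
opening: 0.416
```

Call:
play_rows(
  plan=[
    [[0,0,-0.03,0,0,0,-0.17],[0,0,-0.03,0,0,0,-0.17],[0,0,0,0,0,0,-0.17],[0,0,0,0,0,0,-0.17]],
  ],
)

```text
time_s: 14.95
position: [0.4962, 0.3282, 0.1005]
tcp_rot: [[-0.075, 0.997, 0.006], [0.997, 0.075, 0.002], [0.002, 0.006, -1.0]]
force: [4.9, 0.2, 4.6]
opening: 0.414
```

Call:
play_rows(
  plan=[
    [[0,0,-0.03,0,0,0,-0.17],[0,0,-0.02,0,0,0,-0.17],[0,0,0,0,0,0,-0.17],[0,0,0,0,0,0,-0.17]],
  ],
)

```text
time_s: 15.35
position: [0.4962, 0.3282, 0.0982]
tcp_rot: [[-0.075, 0.997, 0.006], [0.997, 0.075, 0.002], [0.002, 0.006, -1.0]]
force: [4.5, -0.0, 6.5]
opening: 0.417
```

Call:
play_rows(
  plan=[
    [[0,0,-0.02,0,0,0,-0.17],[0,0,0,0,0,0,-0.17],[0,0,0,0,0,0,-0.17]],
  ],
)

```text
time_s: 15.65
position: [0.4962, 0.3282, 0.0978]
tcp_rot: [[-0.075, 0.997, 0.006], [0.997, 0.075, 0.002], [0.002, 0.006, -1.0]]
force: [4.1, -0.7, 8.8]
opening: 0.421
```

Call:
play_rows(
  plan=[
    [[0,0,-0.02,0,0,0,-0.17],[0,0,0,0,0,0,-0.17],[0,0,0,0,0,0,-0.17]],
  ],
)

```text
time_s: 15.95
position: [0.4962, 0.3282, 0.0977]
tcp_rot: [[-0.075, 0.997, 0.006], [0.997, 0.075, 0.002], [0.002, 0.007, -1.0]]
force: [2.3, 0.3, 14.5]
opening: 0.418
```

Call:
play_rows(
  plan=[
    [[0,0,-0.02,0,0,0,-0.17],[0,0,0,0,0,0,-0.17],[0,0,0,0,0,0,-0.17]],
  ],
)

```text
time_s: 16.25
position: [0.4962, 0.3282, 0.0975]
tcp_rot: [[-0.075, 0.997, 0.007], [0.997, 0.075, 0.003], [0.002, 0.007, -1.0]]
force: [1.5, -2.1, 18.7]
opening: 0.415
```

Call:
play_rows(
  plan=[
    [[0,0,0.01,0,0,0,-0.05],[0,0,0,0,0,0,0.05],[0,0,0,0,0,0,0.15],[0,0,0,0,0,0,0.25],[0,0,0,0,0,0,0.35],[0,0,0,0,0,0,0.35],[0,0,0,0,0,0,0.35]],
  ],
)

```text
time_s: 16.95
position: [0.4858, 0.3273, 0.0978]
tcp_rot: [[-0.075, 0.997, -0.013], [0.997, 0.075, -0.002], [-0.0, -0.014, -1.0]]
force: [-17.7, -1.1, 33.6]
opening: 0.669
```

Instead of easing the trigger, the front finger stuck on the button by friction and the arm was pushed back 10 mm. Its inner face is still at blower x of about 18. I'll lower the pressing force so that it slips outward.

Call:
play_rows(
  plan=[
    [[0,0,0.03,0,0,0,0.35],[0,0,0.02,0,0,0,0.35]],
  ],
)

```text
time_s: 17.15
position: [0.4896, 0.3275, 0.0982]
tcp_rot: [[-0.076, 0.997, -0.006], [0.997, 0.076, -0.0], [-0.0, -0.006, -1.0]]
force: [-1.5, 1.0, 6.3]
opening: 0.674
```

Call:
play_rows(
  plan=[
    [[0,0,0,0,0,0,0.35],[0,0,0,0,0,0,0.35],[0,0,0,0,0,0,0.35]],
  ],
)

```text
time_s: 17.45
position: [0.4909, 0.3276, 0.0981]
tcp_rot: [[-0.075, 0.997, -0.004], [0.997, 0.075, 0.0], [0.0, -0.004, -1.0]]
force: [-5.3, 0.3, 13.7]
opening: 0.674
```

Call:
play_rows(
  plan=[
    [[0.04,0,0.02,0,0,0,0.35],[0,0,0,0,0,0,0.35],[0,0,0,0,0,0,0.35]],
  ],
)

```text
time_s: 17.75
position: [0.4929, 0.3275, 0.0982]
tcp_rot: [[-0.075, 0.997, -0.005], [0.997, 0.075, -0.0], [0.0, -0.005, -1.0]]
force: [-3.8, 0.9, 9.2]
opening: 0.675
```

Call:
play_rows(
  plan=[
    [[0.06,0,0,0,0,0,0.4],[0.02,0,0.01,0,0,0,0.4],[0,0,0,0,0,0,0.4],[0,0,0,0,0,0,0.4]],
  ],
)

```text
time_s: 18.15
position: [0.4948, 0.3272, 0.0982]
tcp_rot: [[-0.075, 0.997, -0.009], [0.997, 0.075, -0.001], [-0.001, -0.009, -1.0]]
force: [-7.2, 0.1, 10.2]
opening: 0.698
```

Call:
play_rows(
  plan=[
    [[0,0,0.03,0,0,0,0.4],[0,0,0,0,0,0,0.4],[0,0,0,0,0,0,0.4]],
  ],
)

```text
time_s: 18.45
position: [0.498, 0.3271, 0.0991]
tcp_rot: [[-0.075, 0.997, -0.003], [0.997, 0.075, -0.001], [-0.0, -0.004, -1.0]]
force: [-3.4, 0.5, 4.4]
opening: 0.698
```

Call:
play_rows(
  plan=[
    [[0,0,0.03,0,0,0,0.4],[0,0,0,0,0,0,0.4],[0,0,0,0,0,0,0.4]],
  ],
)

```text
time_s: 18.75
position: [0.5, 0.3271, 0.1006]
tcp_rot: [[-0.075, 0.997, 0.0], [0.997, 0.075, -0.0], [-0.0, 0.0, -1.0]]
force: [-0.9, 1.3, 0.5]
opening: 0.7
```

Call:
play_rows(
  plan=[
    [[0,0,0.03,0,0,0,0.4],[0,0,0,0,0,0,0.4],[0,0,0,0,0,0,0.4]],
  ],
)

```text
time_s: 19.05
position: [0.4997, 0.3272, 0.1024]
tcp_rot: [[-0.075, 0.997, 0.0], [0.997, 0.075, 0.0], [0.0, 0.0, -1.0]]
force: [0.1, 0.1, 0.2]
opening: 0.695
```

Call:
play_rows(
  plan=[
    [[-0.04,0,0.02,0,0,0,0.9],[0,0,0.1,0,0,0,0.9],[0,0,0.5,0,0,0,0.9],[0,0,0.8,0,0,0,0.9],[0,0,0.8,0,0,0,0.9],[0,0,0.5,0,0,0,0.9],[-0.6,0.6,0,0,0,0,0.9],[-0.6,0.6,0,0,0,0,0.9],[-0.6,0.6,0,0,0,0,0.9],[-0.6,0.6,0,0,0,0,0.9],[-0.6,0.6,0,0,0,0,0.9],[-0.6,0.6,0,0,0,0,0.9]],
  ],
)

```text
time_s: 20.25
position: [0.3162, 0.5083, 0.2389]
tcp_rot: [[-0.075, 0.997, 0.0], [0.997, 0.075, 0.0], [0.0, 0.0, -1.0]]
force: [0.7, 0.1, 1.0]
opening: 0.951
```

Call:
play_rows(
  plan=[
    [[-0.6,0.6,0,0,0,0,0.9],[-0.6,0.6,0,0,0,0,0.9],[0,0,0,0,0,0,0.9],[0,0,0,0,0,0,0.9]],
  ],
)

```text
time_s: 20.65
position: [0.2566, 0.5676, 0.2385]
tcp_rot: [[-0.077, 0.997, 0.0], [0.997, 0.077, -0.0], [-0.0, 0.0, -1.0]]
force: [0.2, 0.3, 0.2]
opening: 0.95
```

```bash
python3 - <<'E'
from h import *
im=capture("top")[...,::-1];im2=capture("side")[...,::-1]
cv2.imwrite("pics/top1.png",im);cv2.imwrite("pics/side1.png",im2);o=cv2.imread("pics/top0.png")
R=lambda im,w,h:cv2.resize(im,(w,h),interpolation=cv2.INTER_CUBIC)
c=lambda q:R(q[165:205,90:170],400,200)
cv2.imwrite("pics/k.png",np.vstack([np.hstack([c(o),c(im)]),np.hstack([R(im,400,300),R(im2,400,300)])]))
g=cv2.cvtColor(im,cv2.COLOR_BGR2GRAY);h=cv2.cvtColor(o,cv2.COLOR_BGR2GRAY)
for k in(118,122,126,130,134): print(k,h[172:186,k],g[172:186,k])
print(read_state()["position"],read_state()["force"])
E
```

```text
118 [47 45 47 50 49 48 47 14 20 15 27 49 65 65] [53 48 50 45 51 51 51 48 26 12 13 21 52 66]
122 [49 47 44 71 71 69 38 18 20 17 13 23 65 66] [51 54 47 72 74 69 72 71 25 16 20 22 68 70]
126 [49 45 52 74 44 19 15 13 19  9 22 32 64 74] [46 48 52 75 73 49 33 32 17 13 22 30 67 71]
130 [48 48 59 69 28 21  9 20 22 13 21 42 70 73] [49 50 61 70 53 14 14 21 15 18 19 40 68 72]
134 [50 52 70 74 19 21 17 21 16 15 23 62 68 73] [47 46 68 76 35 16 14 16 17 20 20 64 71 77]
[0.25811224 0.56659553 0.23844078] [ 0.73631426 -0.91559483  1.22619267]
```

View pics/k.png

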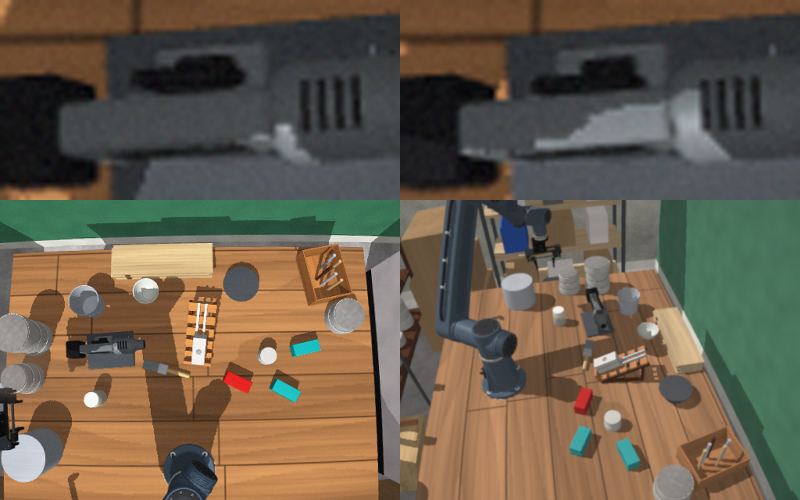

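Picture 10: the mould sits at the stop and nothing else has moved. Against the first picture, the trigger's outer edge is about 1.3 px (about 4 mm) further in with the robot away, and the button is lower, so it is locked on.

```bash
python3 -c "
from rig import *
print(hand_in())"
```

```text
the job is handed in; nothing more can be done
None
```

The mould is on the rack at the stop, and the blower appears locked on. I handed the job in at about 21 s of robot time.

- **Mould:** I laid the white block lengthwise on the upper runners with light contact (about 8 N) and let go. The pictures show it slid down and sits straight at the stop.
- **Blower:** I squeezed the trigger to its stop (about 36 mm between the fingers). The button bottomed at about 98 mm above the table. After I eased the trigger and lifted off, the button did not follow the finger up. In the last picture the trigger edge is still about 4 mm in, which fits the locked rest position of about 5 mm. I did not check the running itself, since I can only see the trigger and button.
- **What went less well:** While easing, the finger stuck on the button by friction and pushed the tool back about 10 mm. The vertical force read 33.6 N, just under the button's 35 N limit. I backed off at once and the finger slid free, but I only see the force at the end of each move, so a brief higher peak can't be ruled out.
- **Everything else:** Nothing else looked moved in the last pictures.

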